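# Tighten a brew-head retaining ring with the matching two-pin spanner

## Robot

A 6-joint arm with a two-finger parallel gripper is mounted at the origin on the work surface. World frame = base frame: x ahead of the robot, y to its left, z up, the work surface at z = 0. Lengths are in m, angles in degrees, forces in N, time in s.
With the tool pointing down it reaches from about 0.375 to 0.9 m from the base axis. Payload 3.1 kg.
Tool frame: the origin (TCP) lies on the centre line of the jaws, within the pads' length; the fingertips stand 11 mm ahead of it and the grasp point (between the pads) lies 8 mm behind it; z points along the fingers, y is the line along which they close (so a half turn about z gives the same grasp; the last joint's range is limited). The gripper opens to 87 mm and grips with 3 to 60 N. Pads are 19 mm wide; open, the fingers measure 117 mm over their backs; the gripper's body (75 mm by 190 mm) begins 51 mm behind the grasp point.
Start: joints at [59.043, 30.224, 82.088, -0, 67.689, -10.227], TCP at [0.221, 0.585, 0.234] pointing down, gripper open.
Joint ranges: [-176.69, 176.69], [-43.24, 126.21], [12.49, 139.97], [-82, 262], [0, 151.66], [-163.58, 163.58]. Speed limits (degrees/s): [159.86, 159.86, 180, 180, 180, 180].

## Interface

Orientations are given as a 3x3 rotation matrix whose columns are the frame's x, y, z axes.
In Python, from rig import * gives the robot as it stands.
- The arm moves only by the shell command python3 -m inch 'ROWS'. ROWS is JSON, a list of rows, each an object of numbers: "gripper": the opening in per cent of the stroke, from 0 (shut) to 100 (fully open); "dx", "dy", "dz": the shift along the tool's x, y, z in mm; "turn": the turn about the tool's z in rad. A call has 1 to 12 rows; each row is the pose to reach, as a shift and turn from the pose commanded when the call began, along the tool's axes at that moment; what a row does not reach only later rows make up. A row lasts 1/10 s, in which the tool goes at most 50 mm and 8.59 degrees, less where a joint would pass 70% of its speed; a pose out of reach is approached as far as the arm can. A call with a gripper value outside its range is refused whole. The fingers move at their own pace and stop on an object; the grip force is fixed at half the most. Time passes only in rows, so rows that repeat a pose let the fingers close. It gives the time, the measured TCP pose, the force and the opening at its end, in the units of the state.
- read_state(): the state, without advancing time (a new reading comes with each control period).
- capture(name): name is "scene" or "top" or "wrist"; returns the picture (480x640x3 uint8, red, green, blue); there is no depth.
- get_calibration(name): a dict with "camera_matrix" (3x3 intrinsics, pixels), "world_to_cam" (4x4, takes a point from world to camera coordinates); the wrist camera has in their place "T_tool_cam" (4x4, takes a point from camera to tool coordinates, whose origin is the TCP and whose axes are the flange's). Camera axes: x right, y down, z forward; pixel columns grow to the right and rows downward; lengths in m; the calibration is good to about 2 mm. A picture is of the moment at which its call begins: read the wrist's pose just before it. get_calibration takes no time and is no camera call.
- hand_in(): hands the job in, once; it reports no verdict.
Trained networks look in the newest picture that a camera, given by its name, has taken for a name from the list of things; names that differ only in an ending like _2 or _b are one class to them, and where a whole thing is asked for, a point or a joint stands for the part that bears it (a point fixed in the world has none). Each returns a list of dicts, best first, with "score" (0 to 1); they miss things now and then, are a little off and sometimes report something else, mostly with a low value. They report only what shows in the picture. A call takes as long as a camera call.
- recognise(camera, query): "extent" ([centre column, centre row, width, height] in pixels, round what is visible of it).
The state is a dict: "time_s": time; "joint_positions": joint angles; "qvel": joint speeds; "tau": joint torques, N m; "position": TCP position; "tcp_rot": TCP orientation; "force": force on the tool from outside, world axes, zero at the start; "moment": the same for the moment, N m; "opening": opening from 0.0 (shut) to 1.0 (fully open).
Only numpy, scipy, OpenCV 4.12 (cv2) and the standard library are available. Lean on these libraries where they do the work, as an engineer would, in place of code of your own. Each camera call takes 0.05 s, during which the arm holds its last target. There are 200 camera calls.

## Task

Pick up the two-pin spanner whose pins match the two holes of the black retaining ring on the brew head, and lower it so that both pins are in the holes before the ring is turned. With it, turn the ring clockwise (seen from above) until the ring's lug is up against the stop, then let go and leave the spanner sitting upright in the ring, both pins fully in. Leave the other, shorter spanner where it is.

Things in the scene. Friction and masses are not known exactly. Their poses are not given: they have to be found in the camera images.
- spanner: The loose spanner that fits: steel bar 120 long (x), 22 wide (y), 10 thick, in mm; upright black grip on its middle, 56 along x, 18 thick along y, top 55 above the bar's underside; two down pins 8 in diameter, 16 long, at x = +48 and -48. 0.26 kg. Origin: centre of the bar's underside, z up. Same after a half turn. Lies astride a wooden block 42 x 56, 30 high, pins hanging clear. Grip it across y.
- small_spanner: The other spanner, not needed: same grip, but its bar is only 86 mm long and its pins are 62 mm apart, too close for the ring's holes. It lies astride a like wooden block. Origin: centre of the bar's underside; x along the bar, z up.
- ring_top (a point): Centre of the black ring's top face, 64 above the bench (mm). Ring: 132 across, bore 60, 18 thick, on a fixed aluminium brew head 168 across on a steel plate. z up; x through its two round holes, 26 wide, 18 deep, at x = +48 and -48. From the middle the pins have about 0.19 rad of play each way before the ring follows. Lug on the rim at +y. The frame turns with the ring.
- ring (a joint): Angle of the ring in rad, growing clockwise seen from above: 0 with its rim lug against one aluminium post of the brew head, 1.0 with the lug against the other post, a hard stop: the one to reach. Starts between 0 and 0.2. It stays where it is left; turning takes about 0.12 N m.

How it is judged:
By the outcome, as a careful person would: the job done as asked, in the order asked, and still so for the second after the job is handed in, with the robot touching nothing.
It also fails if it takes over 45 s, if anything falls off the work surface, if the arm or the gripper's body presses on something with over 40 N, if the wrist force passes 120 N, or if a joint passes its speed limit or range.

## Working session

There is one attempt and no reset: what is moved stays moved. The work goes in short steps, Python scripts to look and compute and a shell command to move; the robot and the scene stay as the last step left them, time stands still between calls to the robot, and variables do not carry over. Pictures are saved under pics/ and viewed, on a budget of 10 in all, crops included, one or two more only if the job needs it, and the job is handed in when it is done.

```bash
mkdir -p pics; ls; python3 - <<'E'
from rig import *
import cv2,numpy as np
for c in ["scene","top"]:
    im=capture(c); cv2.imwrite(f"pics/{c}0.png",im[:,:,::-1])
    for q in ["spanner","small_spanner","ring_top","ring"]:
        print(c,q,[(np.round(d["extent"]).tolist(),round(d["score"],2)) for d in recognise(c,q)][:3])
    k=get_calibration(c);print(np.round(k["camera_matrix"],1).tolist(),np.round(k["world_to_cam"],3).tolist())
s=read_state();print(s["time_s"],np.round(s["position"],4),np.round(s["tcp_rot"],3).tolist(),s["force"])
print(np.round(get_calibration("wrist")["T_tool_cam"],3).tolist())
E
```

```text
pics
scene spanner [([282.0, 260.0, 17.0, 53.0], 0.74)]
scene small_spanner [([177.0, 263.0, 19.0, 50.0], 0.95)]
scene ring_top [([443.0, 239.0, 74.0, 61.0], 0.66)]
scene ring [([446.0, 241.0, 70.0, 52.0], 0.6), ([176.0, 262.0, 13.0, 53.0], 0.28), ([283.0, 261.0, 17.0, 55.0], 0.27)]
[[433.1, 0.0, 322.2], [0.0, 433.1, 243.5], [0.0, 0.0, 1.0]] [[0.168, 0.986, -0.015, 0.003], [0.741, -0.136, -0.657, -0.344], [-0.65, 0.099, -0.753, 1.228], [0.0, 0.0, 0.0, 1.0]]
top spanner [([348.0, 247.0, 25.0, 62.0], 0.8)]
top small_spanner [([454.0, 254.0, 17.0, 42.0], 0.97)]
top ring_top [([178.0, 243.0, 69.0, 81.0], 0.6)]
top ring [([180.0, 242.0, 75.0, 81.0], 0.78)]
[[551.7, 0.0, 311.2], [0.0, 551.7, 234.0], [0.0, 0.0, 1.0]] [[-0.025, -1.0, 0.017, -0.089], [-0.997, 0.024, -0.071, 0.531], [0.07, -0.019, -0.997, 1.066], [0.0, 0.0, 0.0, 1.0]]
0.5 [0.2212 0.5845 0.2335] [[-0.935, 0.354, -0.0], [0.354, 0.935, -0.0], [0.0, -0.0, -1.0]] [-0.08318233 -0.26340883  0.4851393 ]
[[-0.001, -0.959, -0.284, 0.078], [1.0, -0.001, -0.0, -0.0], [0.0, -0.284, 0.959, -0.151], [0.0, 0.0, 0.0, 1.0]]
```

View pics/top0.png

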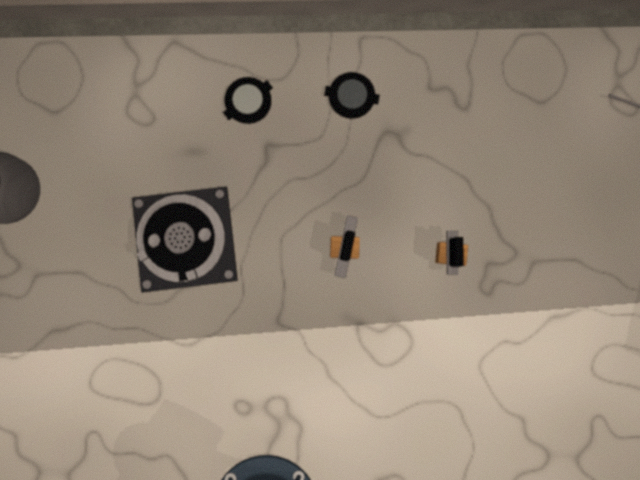

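```bash
cat > h.py <<'E'
from rig import *
import cv2,numpy as np
def cam(c,s=None):
    k=get_calibration(c);K=np.array(k["camera_matrix"])
    if c!="wrist": return K,np.array(k["world_to_cam"])
    T=np.eye(4);T[:3,:3]=s["tcp_rot"];T[:3,3]=s["position"]
    return K,np.linalg.inv(T@np.array(k["T_tool_cam"]))
def ray(K,W,u,v,z):
    R=W[:3,:3];o=-R.T@W[:3,3];d=R.T@np.linalg.inv(K)@[u,v,1]
    return o+d*(z-o[2])/d[2]
def proj(K,W,p):
    q=K@(W[:3,:3]@np.array(p)+W[:3,3]);return q[:2]/q[2]
def rel(s,p):  # mm in tool axes from TCP
    return np.round(1000*np.array(s["tcp_rot"]).T@(np.array(p)-s["position"]),1)
E
python3 - <<'E'
from h import *
K,W=cam("top")
for n,u,v,z in [("sp",348,247,.035),("small",454,254,.035),("ring",179,242.5,.064)]:print(n,ray(K,W,u,v,z).round(3))
E
```

```text
sp [ 0.501 -0.172  0.035]
small [ 0.482 -0.378  0.035]
ring [0.516 0.148 0.064]
```

The top view shows the brew head at left, around (179,240), with holes at (154,241) and (204,234) and the lug at (183,275). The long spanner is at (346,247), its bar tilted about 9°. The small one is at (454,254). I'm moving over the long spanner.

```bash
python3 -m inch '[{"dx":-530,"dy":-609,"dz":60,"turn":-0.21,"gripper":100},{"dx":-530,"dy":-609,"dz":60,"turn":-0.21},{"dx":-530,"dy":-609,"dz":60,"turn":-0.21},{"dx":-530,"dy":-609,"dz":60,"turn":-0.21},{"dx":-530,"dy":-609,"dz":60,"turn":-0.21},{"dx":-530,"dy":-609,"dz":60,"turn":-0.21},{"dx":-530,"dy":-609,"dz":60,"turn":-0.21},{"dx":-530,"dy":-609,"dz":60,"turn":-0.21},{"dx":-530,"dy":-609,"dz":60,"turn":-0.21},{"dx":-530,"dy":-609,"dz":60,"turn":-0.21},{"dx":-530,"dy":-609,"dz":60,"turn":-0.21},{"dx":-530,"dy":-609,"dz":60,"turn":-0.21}]'
python3 -c "
from h import *
s=read_state();print(s['time_s'],rel(s,[.501,-.172,.174]),np.round(s['tcp_rot'],3).tolist(),np.round(s['joint_positions']))"
```

```text
0.5 [-529.5 -608.5   59.5] [[-0.935, 0.354, -0.0], [0.354, 0.935, -0.0], [0.0, -0.0, -1.0]] [ 59.  30.  82.   0.  68. -10.]invalid input
```

```bash
python3 -m inch '[{"gripper":100,"dx":-530,"dy":-609,"dz":60,"turn":-0.21}]'; python3 -m inch --help | head -20
```

```text
time_s: 0.6
position: [0.2384, 0.5424, 0.2306]
tcp_rot: [[-0.979, 0.203, 0.003], [0.203, 0.979, 0.007], [-0.001, 0.008, -1.0]]
force: [1.3, -1.9, 1.1]
opening: 1.002invalid input: not JSON, or not a number
```

```bash
python3 -c "
from h import *
s=read_state();print(rel(s,[.501,-.172,.174]),np.degrees(np.arctan2(s['tcp_rot'][1][0],s['tcp_rot'][0][0])))"
```

```text
[-401.9 -646.7   52.2] 168.29823094946104
```

```bash
python3 -m inch '[{"gripper":100,"dx":-402,"dy":-647,"dz":50,"turn":-0.05},{"gripper":100,"dx":-402,"dy":-647,"dz":50,"turn":-0.05},{"gripper":100,"dx":-402,"dy":-647,"dz":50,"turn":-0.05},{"gripper":100,"dx":-402,"dy":-647,"dz":50,"turn":-0.05},{"gripper":100,"dx":-402,"dy":-647,"dz":50,"turn":-0.05},{"gripper":100,"dx":-402,"dy":-647,"dz":50,"turn":-0.05},{"gripper":100,"dx":-402,"dy":-647,"dz":50,"turn":-0.05},{"gripper":100,"dx":-402,"dy":-647,"dz":50,"turn":-0.05},{"gripper":100,"dx":-402,"dy":-647,"dz":50,"turn":-0.05},{"gripper":100,"dx":-402,"dy":-647,"dz":50,"turn":-0.05},{"gripper":100,"dx":-402,"dy":-647,"dz":50,"turn":-0.05},{"gripper":100,"dx":-402,"dy":-647,"dz":50,"turn":-0.05}]'
python3 -c "
from h import *
s=read_state();print(rel(s,[.501,-.172,.174]),np.degrees(np.arctan2(s['tcp_rot'][1][0],s['tcp_rot'][0][0])),np.round(s['joint_positions']))"
```

```text
time_s: 1.8
position: [0.4411, -0.0281, 0.1908]
tcp_rot: [[-0.987, 0.162, 0.001], [0.162, 0.987, -0.0], [-0.001, 0.0, -1.0]]
force: [0.4, 0.7, 0.1]
opening: 1.002
[ -82.4 -132.3   16.8] 170.68904918989836 [-18.  20. 110.   0.  50. -99.]
```

```bash
python3 -m inch '[{"gripper":100,"dx":-80,"dy":-130,"dz":16,"turn":0},{"gripper":100,"dx":-80,"dy":-130,"dz":16,"turn":0},{"gripper":100,"dx":-80,"dy":-130,"dz":16,"turn":0},{"gripper":100,"dx":-80,"dy":-130,"dz":16,"turn":0},{"gripper":100,"dx":-80,"dy":-130,"dz":16,"turn":0},{"gripper":100,"dx":-80,"dy":-130,"dz":16,"turn":0},{"gripper":100,"dx":-80,"dy":-130,"dz":16,"turn":0}]'
python3 - <<'E'
from h import *
s=read_state();im=capture("wrist")
K,W=cam("wrist",s)
for q in ["spanner"]:
    for d in recognise("wrist",q)[:2]:
        e=d["extent"];print(q,d,ray(K,W,e[0],e[1],.06).round(4))
im=im[:,:,::-1].copy()
cv2.imwrite("pics/w1.png",im)
print(s["position"],np.degrees(np.arctan2(s['tcp_rot'][1][0],s['tcp_rot'][0][0])))
E
```

```text
time_s: 2.5
position: [0.4977, -0.1653, 0.1746]
tcp_rot: [[-0.987, 0.16, -0.001], [0.16, 0.987, 0.001], [0.001, 0.001, -1.0]]
force: [-0.1, -0.5, -0.4]
opening: 0.998
spanner {'extent': [309.9, 239.6, 37.2, 141.5], 'score': 0.95} [ 0.4945 -0.1667  0.06  ]
[ 0.49765761 -0.16532108  0.17464165] 170.8213790636537
```

View pics/w1.png

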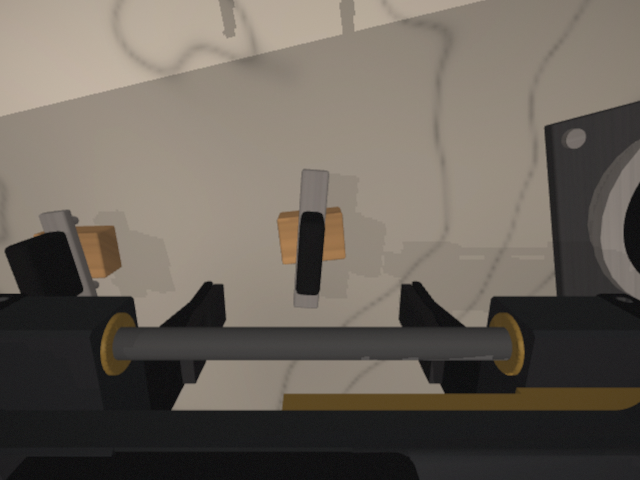

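The wrist view shows the spanner's bar running from (316,171) to (306,306), with its grip between the jaws. I'll compute its axis.

```bash
python3 - <<'E'
from h import *
s=read_state();K,W=cam("wrist",s)
a=ray(K,W,316.5,171,.04);b=ray(K,W,306.5,306,.04);c=(a+b)/2
print(a,b,np.linalg.norm(a-b),c,np.degrees(np.arctan2(*(a-b)[[1,0]])))
g=[ray(K,W,u,v,.085) for u,v in [(312,212),(309,295)]];print(g,np.linalg.norm(g[0]-g[1]))
c[2]=.060-.0;print(rel(s,c))
E
```

```text
[ 0.44602224 -0.15387551  0.04      ] [ 0.55996717 -0.1808102   0.04      ] 0.11708511301030651 [ 0.50299471 -0.16734286  0.04      ] 166.70035900200378
[array([ 0.46889085, -0.16117988,  0.085     ]), array([ 0.52965374, -0.17324778,  0.085     ])] 0.06194967728756129
[ -5.2  -1.  114.8]
```

```bash
python3 -m inch '[{"gripper":100,"dx":-4,"dy":-1,"dz":40,"turn":0.06},{"gripper":100,"dx":-4,"dy":-1,"dz":75,"turn":0.06},{"gripper":100,"dx":-4,"dy":-1,"dz":100,"turn":0.06},{"gripper":100,"dx":-4,"dy":-1,"dz":115,"turn":0.06},{"gripper":100,"dx":-4,"dy":-1,"dz":115,"turn":0.06},{"gripper":0,"dx":-4,"dy":-1,"dz":115,"turn":0.06},{"gripper":0,"dx":-4,"dy":-1,"dz":115,"turn":0.06},{"gripper":0,"dx":-4,"dy":-1,"dz":115,"turn":0.06},{"gripper":0,"dx":-4,"dy":-1,"dz":115,"turn":0.06},{"gripper":0,"dx":-4,"dy":-1,"dz":115,"turn":0.06},{"gripper":0,"dx":-4,"dy":-1,"dz":115,"turn":0.06},{"gripper":0,"dx":-4,"dy":-1,"dz":115,"turn":0.06}]'
```

```text
time_s: 3.8
position: [0.5023, -0.1687, 0.0596]
tcp_rot: [[-0.975, 0.22, 0.0], [0.22, 0.975, -0.0], [-0.0, -0.0, -1.0]]
force: [-0.7, 0.3, -0.7]
opening: 0.447
```

```bash
python3 -m inch '[{"gripper":0,"dx":0,"dy":0,"dz":0,"turn":0},{"gripper":0,"dx":0,"dy":0,"dz":0,"turn":0},{"gripper":0,"dx":0,"dy":0,"dz":0,"turn":0},{"gripper":0,"dx":0,"dy":0,"dz":0,"turn":0},{"gripper":0,"dx":0,"dy":0,"dz":0,"turn":0},{"gripper":0,"dx":0,"dy":0,"dz":0,"turn":0},{"gripper":0,"dx":0,"dy":0,"dz":0,"turn":0}]'
```

```text
time_s: 4.5
position: [0.5022, -0.1685, 0.0595]
tcp_rot: [[-0.975, 0.22, -0.0], [0.22, 0.975, 0.0], [0.0, 0.0, -1.0]]
force: [0.3, 1.0, -0.8]
opening: 0.205
```

```bash
python3 -m inch '[{"gripper":0,"dx":0,"dy":0,"dz":-30,"turn":0},{"gripper":0,"dx":0,"dy":0,"dz":-70,"turn":0},{"gripper":0,"dx":0,"dy":0,"dz":-110,"turn":0.1},{"gripper":0,"dx":10,"dy":40,"dz":-140,"turn":0.24},{"gripper":0,"dx":20,"dy":80,"dz":-140,"turn":0.38},{"gripper":0,"dx":28,"dy":120,"dz":-140,"turn":0.52},{"gripper":0,"dx":34,"dy":160,"dz":-140,"turn":0.66},{"gripper":0,"dx":41,"dy":200,"dz":-140,"turn":0.8},{"gripper":0,"dx":41,"dy":235,"dz":-140,"turn":0.94},{"gripper":0,"dx":41,"dy":244,"dz":-140,"turn":1.08},{"gripper":0,"dx":41,"dy":244,"dz":-140,"turn":1.21},{"gripper":0,"dx":41,"dy":244,"dz":-140,"turn":1.21}]'
python3 -m inch '[{"gripper":0,"dx":0,"dy":0,"dz":0,"turn":0},{"gripper":0,"dx":0,"dy":0,"dz":0,"turn":0},{"gripper":0,"dx":0,"dy":0,"dz":0,"turn":0}]'
python3 - <<'E'
from h import *
s=read_state();im=capture("wrist")
K,W=cam("wrist",s)
for d in recognise("wrist","ring_top")[:2]:
        e=d["extent"];print(d,ray(K,W,e[0],e[1],.064).round(4))
cv2.imwrite("pics/w2.png",im[:,:,::-1])
print(s["position"],np.degrees(np.arctan2(s['tcp_rot'][1][0],s['tcp_rot'][0][0])),np.round(s["joint_positions"]))
E
```

```text
time_s: 5.7
position: [0.5154, 0.079, 0.1991]
tcp_rot: [[-0.14, 0.99, -0.001], [0.99, 0.14, -0.0], [-0.0, -0.001, -1.0]]
force: [0.4, 0.4, -1.8]
opening: 0.203
time_s: 6.0
position: [0.5159, 0.0779, 0.1995]
tcp_rot: [[-0.139, 0.99, -0.0], [0.99, 0.139, -0.0], [0.0, -0.0, -1.0]]
force: [1.1, -0.1, -2.3]
opening: 0.204
[0.51588107 0.07791806 0.19945578] 97.97857177783862 [ -4.  25.  99.  -0.  56. -12.]
```

View pics/w2.png

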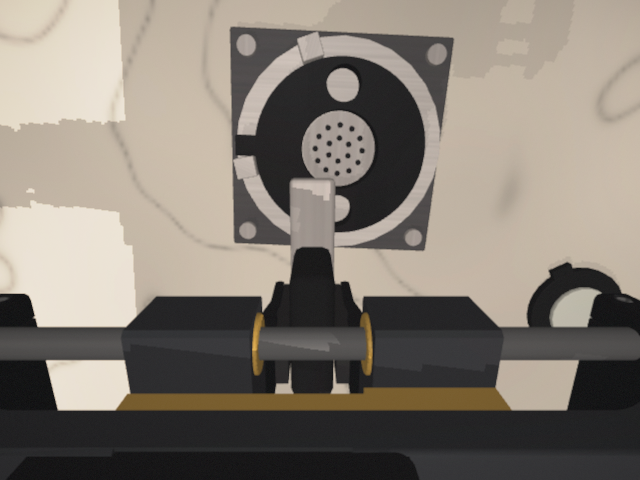

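The wrist view shows the far hole at (343,84), the near hole at (341,207) partly hidden by the bar, and the lug at (246,146) against the start post at (245,166). The target post is at (310,46). I'll rectify onto the ring plane for accuracy.

```bash
cat > rect.py <<'E'
from h import *
# rectified view on plane z: 4px/mm, centre (.516,.148); image right=-y, up=+x
def rect(im,s,z=.064,c=(.516,.148),half=.075,ppm=4000):
    K,W=cam("wrist",s)
    n=int(2*half*ppm)
    src=np.float32([[0,0],[n,0],[n,n],[0,n]])
    pts=[(c[0]+half-v/ppm,c[1]+half-u/ppm,z) for u,v in src]
    H=cv2.getPerspectiveTransform(np.float32([proj(K,W,p) for p in pts]),src)
    return cv2.warpPerspective(im,H,(n,n))
def w(u,v,c=(.516,.148),half=.075,ppm=4000): return np.array([c[0]+half-v/ppm,c[1]+half-u/ppm])
E
python3 - <<'E'
from rect import *
s=read_state();im=cv2.imread("pics/w2.png");r=rect(im,s)
g=cv2.GaussianBlur(cv2.cvtColor(r,cv2.COLOR_BGR2GRAY),(5,5),0)
for a,b in [(250,275),(110,130),(45,60)]:
    c=cv2.HoughCircles(g,cv2.HOUGH_GRADIENT,1,40,param1=80,param2=18,minRadius=a,maxRadius=b)
    if c is not None:
        for x in c[0][:4]: print(x,w(x[0],x[1]).round(4)); cv2.circle(r,(int(x[0]),int(x[1])),int(x[2]),(0,0,255),1)
cv2.imwrite("pics/r2.png",r)
E
```

```text
[293.5 254.5 262.7] [0.5274 0.1496]
[293.5 258.5 113.9] [0.5264 0.1496]
[110.5 272.5  45.7] [0.5229 0.1954]
[472.5 242.5  50. ] [0.5304 0.1049]
```

View pics/r2.png

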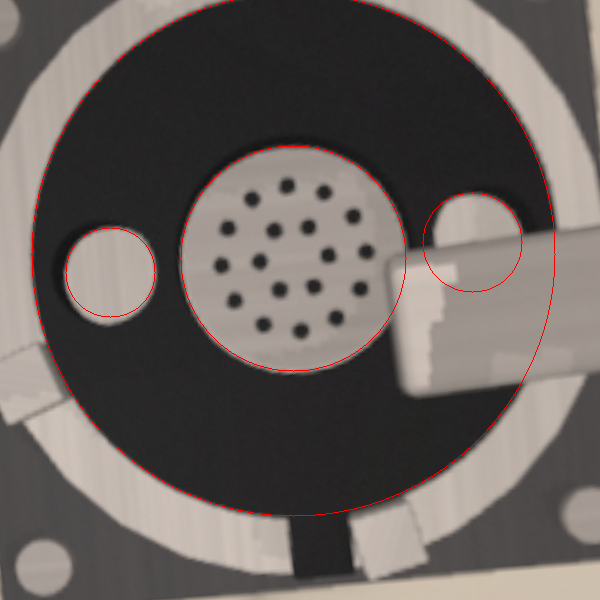

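```bash
python3 - <<'E'
from h import *
s=read_state();K,W=cam("wrist",s)
for p in [(291,181),(334,181),(312.5,180),(291,240),(334,240)]:
    print(rel(s,ray(K,W,*p,s["position"][2]-.0195)))
c=[.5274,.1496]
print(rel(s,[*c,.064+.0295]))
E
```

```text
[ 58.2 -10.   19.5]
[58.2 10.3 19.5]
[58.6  0.2 19.5]
[ 29.2 -10.5  19.5]
[29.1 10.8 19.5]
[ 69.3  21.3 106. ]
```

```bash
python3 -m inch '[{"gripper":0,"dx":36,"dy":11,"dz":0,"turn":0.045},{"gripper":0,"dx":71,"dy":21,"dz":0,"turn":0.045},{"gripper":0,"dx":71,"dy":21,"dz":30,"turn":0.045},{"gripper":0,"dx":71,"dy":21,"dz":60,"turn":0.045},{"gripper":0,"dx":71,"dy":21,"dz":75,"turn":0.045},{"gripper":0,"dx":71,"dy":21,"dz":82,"turn":0.045},{"gripper":0,"dx":71,"dy":21,"dz":88,"turn":0.045},{"gripper":0,"dx":71,"dy":21,"dz":93,"turn":0.045},{"gripper":0,"dx":71,"dy":21,"dz":97,"turn":0.045},{"gripper":0,"dx":71,"dy":21,"dz":100,"turn":0.045},{"gripper":0,"dx":71,"dy":21,"dz":100,"turn":0.045}]'
python3 - <<'E'
from h import *
im=capture("wrist");cv2.imwrite("pics/w3.png",im[:,:,::-1])
s=read_state();print(rel(s,[.5274,.1496,.0935]))
E
```

```text
time_s: 7.2
position: [0.527, 0.1515, 0.0996]
tcp_rot: [[-0.094, 0.996, 0.0], [0.996, 0.094, -0.0], [-0.0, 0.0, -1.0]]
force: [0.1, 0.6, -2.7]
opening: 0.208
[-2.   0.2  6.2]
```

View pics/w3.png

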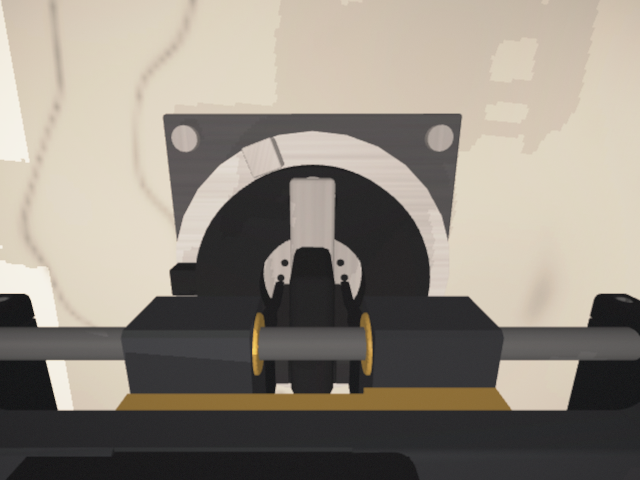

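The bar lies centrally over the ring with the far hole peeping out at (313,180). The only load is the spanner's weight, so the pins are entering freely. I'll seat it now.

```bash
python3 -m inch '[{"gripper":0,"dx":0,"dy":0,"dz":3,"turn":0},{"gripper":0,"dx":0,"dy":0,"dz":5,"turn":0},{"gripper":0,"dx":0,"dy":0,"dz":6,"turn":0},{"gripper":0,"dx":0,"dy":0,"dz":6,"turn":0},{"gripper":0,"dx":0,"dy":0,"dz":6,"turn":0}]'
```

```text
time_s: 7.75
position: [0.527, 0.1516, 0.0935]
tcp_rot: [[-0.094, 0.996, 0.0], [0.996, 0.094, -0.0], [-0.0, 0.0, -1.0]]
force: [-0.3, 0.1, -2.6]
opening: 0.205
```

```bash
python3 -m inch '[{"gripper":0,"dx":0,"dy":0,"dz":0,"turn":0.06},{"gripper":0,"dx":0,"dy":0,"dz":0,"turn":0.12},{"gripper":0,"dx":0,"dy":0,"dz":0,"turn":0.18},{"gripper":0,"dx":0,"dy":0,"dz":0,"turn":0.24},{"gripper":0,"dx":0,"dy":0,"dz":0,"turn":0.32},{"gripper":0,"dx":0,"dy":0,"dz":0,"turn":0.40},{"gripper":0,"dx":0,"dy":0,"dz":0,"turn":0.48},{"gripper":0,"dx":0,"dy":0,"dz":0,"turn":0.56},{"gripper":0,"dx":0,"dy":0,"dz":0,"turn":0.64},{"gripper":0,"dx":0,"dy":0,"dz":0,"turn":0.72},{"gripper":0,"dx":0,"dy":0,"dz":0,"turn":0.80},{"gripper":0,"dx":0,"dy":0,"dz":0,"turn":0.88}]'
python3 - <<'E'
from h import *
s=read_state();print(np.round(s["moment"],3),s["joint_positions"][5])
E
```

```text
time_s: 8.95
position: [0.5282, 0.1513, 0.0937]
tcp_rot: [[0.709, 0.705, 0.003], [0.705, -0.709, -0.001], [0.002, 0.002, -1.0]]
force: [1.8, -1.3, -3.6]
opening: 0.2
[-0.322 -0.204  0.156] 49.564946020373675
```

```bash
python3 -m inch '[{"gripper":0,"dx":0,"dy":0,"dz":0,"turn":0.04},{"gripper":0,"dx":0,"dy":0,"dz":0,"turn":0.08},{"gripper":0,"dx":0,"dy":0,"dz":0,"turn":0.11},{"gripper":0,"dx":0,"dy":0,"dz":0,"turn":0.14},{"gripper":0,"dx":0,"dy":0,"dz":0,"turn":0.17},{"gripper":0,"dx":0,"dy":0,"dz":0,"turn":0.19},{"gripper":0,"dx":0,"dy":0,"dz":0,"turn":0.19},{"gripper":0,"dx":0,"dy":0,"dz":0,"turn":0.19}]'
python3 - <<'E'
from h import *
s=read_state();print(np.round(s["moment"],3),np.degrees(np.arctan2(s['tcp_rot'][1][0],s['tcp_rot'][0][0])))
im=capture("wrist");cv2.imwrite("pics/w4.png",im[:,:,::-1])
im=capture("top");cv2.imwrite("pics/t4.png",cv2.resize(im[150:330,90:270,::-1],(540,540),interpolation=cv2.INTER_CUBIC))
E
```

```text
time_s: 9.75
position: [0.5277, 0.1517, 0.0938]
tcp_rot: [[0.828, 0.561, 0.002], [0.561, -0.828, 0.0], [0.001, 0.001, -1.0]]
force: [3.2, -1.4, -2.5]
opening: 0.202
[-0.347 -0.568  0.173] 34.09488470639638
```

View pics/w4.png

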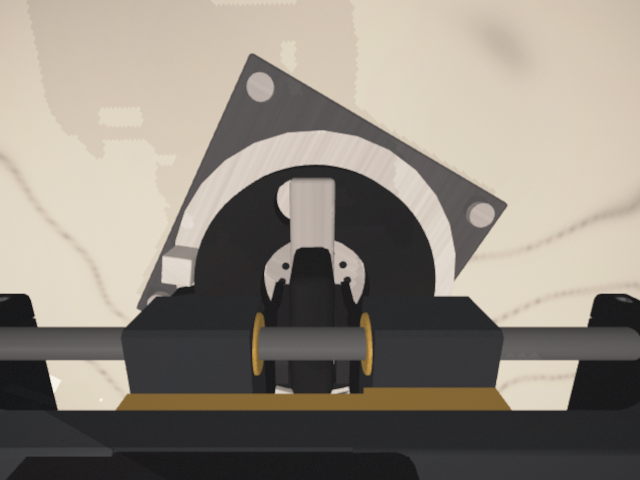

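The pins are against the hole sides, and the lug edge at (185,290) is just short of the post at (178,265). I'll keep turning until the moment rises.

```bash
python3 -m inch '[{"gripper":0,"dx":0,"dy":0,"dz":0,"turn":0.02},{"gripper":0,"dx":0,"dy":0,"dz":0,"turn":0.04},{"gripper":0,"dx":0,"dy":0,"dz":0,"turn":0.06},{"gripper":0,"dx":0,"dy":0,"dz":0,"turn":0.06}]'
python3 - <<'E'
from h import *
s=read_state();print(np.round(s["moment"],3),np.degrees(np.arctan2(s['tcp_rot'][1][0],s['tcp_rot'][0][0])))
E
```

```text
time_s: 10.25
position: [0.5268, 0.1516, 0.0935]
tcp_rot: [[0.861, 0.509, -0.0], [0.509, -0.861, -0.0], [-0.0, -0.0, -1.0]]
force: [2.3, -1.7, -1.8]
opening: 0.203
[-0.385 -0.459  0.121] 30.600610062920868
```

```bash
python3 -m inch '[{"gripper":0,"dx":0,"dy":0,"dz":0,"turn":0.02},{"gripper":0,"dx":0,"dy":0,"dz":0,"turn":0.04},{"gripper":0,"dx":0,"dy":0,"dz":0,"turn":0.04}]'
python3 - <<'E'
from h import *
s=read_state();print(np.round(s["moment"],3),np.degrees(np.arctan2(s['tcp_rot'][1][0],s['tcp_rot'][0][0])))
E
```

```text
time_s: 10.55
position: [0.527, 0.1511, 0.0935]
tcp_rot: [[0.88, 0.475, 0.0], [0.475, -0.88, -0.001], [-0.0, 0.001, -1.0]]
force: [3.8, -3.6, -2.7]
opening: 0.204
[-0.817 -0.546  0.199] 28.340091221459154
```

```bash
python3 -m inch '[{"gripper":0,"dx":0,"dy":0,"dz":0,"turn":0.02},{"gripper":0,"dx":0,"dy":0,"dz":0,"turn":0.04},{"gripper":0,"dx":0,"dy":0,"dz":0,"turn":0.04}]'
python3 - <<'E'
from h import *
s=read_state();print(np.round(s["moment"],3),np.degrees(np.arctan2(s['tcp_rot'][1][0],s['tcp_rot'][0][0])))
E
```

```text
time_s: 10.85
position: [0.5274, 0.1503, 0.0935]
tcp_rot: [[0.897, 0.442, 0.001], [0.442, -0.897, -0.003], [-0.0, 0.003, -1.0]]
force: [4.3, -6.1, -2.8]
opening: 0.205
[-1.318 -0.69   0.655] 26.202382924383883
```

The moment jumped to 0.66 N·m against 0.12 for turning, so the lug is at the stop. I'll nudge it slightly, relax the load and seat the spanner.

```bash
python3 -m inch '[{"gripper":0,"dx":0,"dy":0,"dz":0,"turn":0.01},{"gripper":0,"dx":0,"dy":0,"dz":0,"turn":0.01},{"gripper":0,"dx":0,"dy":0,"dz":0,"turn":-0.03},{"gripper":0,"dx":0,"dy":0,"dz":0,"turn":-0.05},{"gripper":0,"dx":0,"dy":0,"dz":0.5,"turn":-0.05},{"gripper":0,"dx":0,"dy":0,"dz":0.8,"turn":-0.05},{"gripper":0,"dx":0,"dy":0,"dz":0.8,"turn":-0.05},{"gripper":0,"dx":0,"dy":0,"dz":0.8,"turn":-0.05}]'
python3 - <<'E'
from h import *
s=read_state();print(np.round(s["moment"],3),np.degrees(np.arctan2(s['tcp_rot'][1][0],s['tcp_rot'][0][0])))
E
```

```text
time_s: 11.65
position: [0.5269, 0.1516, 0.0934]
tcp_rot: [[0.875, 0.484, 0.0], [0.484, -0.875, -0.0], [0.0, 0.0, -1.0]]
force: [1.3, -3.4, 5.4]
opening: 0.205
[-0.689 -0.172  0.195] 28.915907797732494
```

Fz is now +5.4 N, so the bar rests on the ring. Releasing.

```bash
python3 -m inch '[{"gripper":60,"dx":0,"dy":0,"dz":0,"turn":0},{"gripper":60,"dx":0,"dy":0,"dz":0,"turn":0},{"gripper":60,"dx":0,"dy":0,"dz":0,"turn":0},{"gripper":60,"dx":0,"dy":0,"dz":0,"turn":0},{"gripper":60,"dx":0,"dy":0,"dz":0,"turn":0},{"gripper":60,"dx":0,"dy":0,"dz":0,"turn":0},{"gripper":60,"dx":0,"dy":0,"dz":-15,"turn":0},{"gripper":60,"dx":0,"dy":0,"dz":-40,"turn":0},{"gripper":60,"dx":0,"dy":0,"dz":-80,"turn":0},{"gripper":60,"dx":-20,"dy":0,"dz":-110,"turn":0},{"gripper":60,"dx":-40,"dy":0,"dz":-120,"turn":0},{"gripper":60,"dx":-40,"dy":0,"dz":-120,"turn":0}]'
python3 -m inch '[{"gripper":60,"dx":-40,"dy":0,"dz":0,"turn":0},{"gripper":60,"dx":-40,"dy":0,"dz":0,"turn":0},{"gripper":60,"dx":-40,"dy":0,"dz":0,"turn":0}]'
python3 - <<'E'
from rect import *
s=read_state()
im=capture("wrist");cv2.imwrite("pics/w5.png",im[:,:,::-1]);print(s["position"])
E
```

```text
time_s: 12.85
position: [0.4904, 0.1318, 0.2144]
tcp_rot: [[0.876, 0.483, 0.001], [0.483, -0.876, -0.0], [0.001, 0.0, -1.0]]
force: [0.5, -0.2, 0.2]
opening: 0.6
time_s: 13.15
position: [0.4568, 0.1129, 0.2122]
tcp_rot: [[0.876, 0.483, -0.001], [0.483, -0.876, 0.0], [-0.0, -0.001, -1.0]]
force: [-0.4, 0.2, -0.3]
opening: 0.597
[0.4567564  0.1129343  0.21224367]
```

View pics/w5.png

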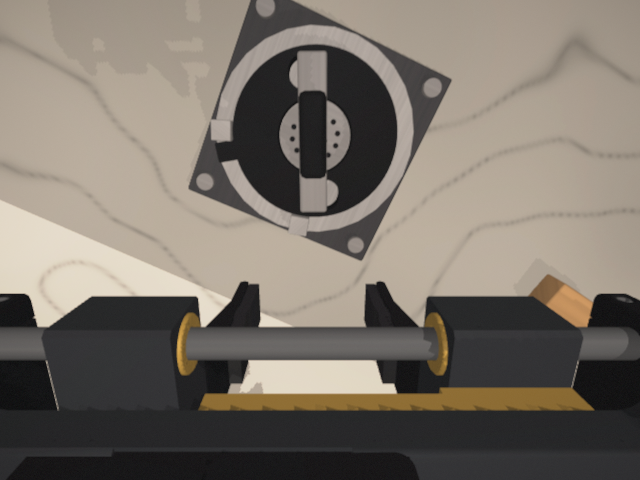

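The spanner stands in the ring with both holes covered. The lug at (229,151) looks almost against the post at (221,131). I'll zoom in to check for a gap.

```bash
python3 - <<'E'
from rect import *
s=read_state();im=cv2.imread("pics/w5.png")
r=rect(im,s,z=.064,c=(.5274,.1496),half=.09,ppm=3300);cv2.imwrite("pics/r5.png",r)
E
```

```text
(no output)
```

View pics/r5.png

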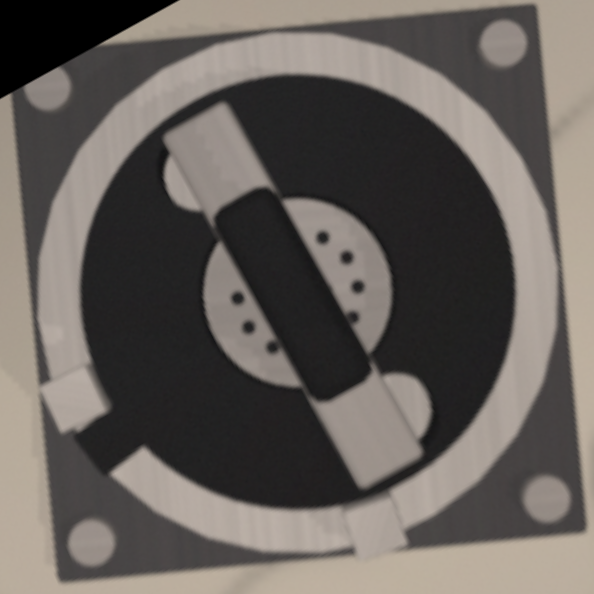

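```bash
python3 -c "
from rig import *
print(hand_in(), read_state()['time_s'])"
```

```text
the job is handed in; nothing more can be done
the job is handed in; nothing more can be done
```

The job is handed in at about 13.2 s on the robot's clock. I gripped the long spanner and lowered it with both pins free in the holes, the only load being its own weight. Then I turned the ring clockwise to the stop, seated the spanner on the ring and let go. The small spanner was never touched.

**Checks that agreed:**
- **At the stop:** the moment rose to 0.66 N·m, against about 0.12–0.2 N·m while turning. The last picture shows the lug against the target post with no visible gap. The lug moved about 0.98 rad from a start I put at 0.02–0.05 rad, so the ring is at about 1.0 rad.
- **Spanner seated:** the wrist force was +5.4 N upward before I let go, so the bar was resting on the ring. In the last picture the bar's apparent length fits the seated height: about 123 mm against 124 mm expected. It would be about 131 mm if the pins were out of the holes.
- **Robot clear:** at the end the gripper was open and well away, with the wrist force near zero.

**Checks that disagreed or fell short:**
- The network's ring centre was about 11 mm off the fitted circle, because its box included the lug. I used the fitted circle.
- The network did not find the ring in the wrist picture.
- The moment still read about 0.2 N·m just before I let go.

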